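# Hold the tuner-box lid at sixty degrees for fitting its stay

### The arm

A 6-joint arm with a two-finger parallel gripper is mounted at the origin on the work surface. World frame = base frame: x ahead of the robot, y to its left, z up, the work surface at z = 0. Lengths are in m, angles in rad, forces in N, time in s.
With the tool pointing down it reaches from about 0.35 to 0.775 m from the base axis. Payload 7.3 kg.
Tool frame: the origin (TCP) lies at the very end of the fingers, on their centre line; the grasp point (between the pads) lies robot.pinch_z behind it (robot.pinch_z is the distance from the TCP to the grasp point, in m); y points along the fingers, z is the direction in which the jaws open and shut, and the axes are right-handed (so a half turn about y gives the same grasp; the last joint's range is limited). The gripper opens to 92 mm and grips with 3 to 60 N. Pads are 19 mm wide; open, the fingers measure 130 mm over their backs; the gripper's body (75 mm by 190 mm) begins 47 mm behind the grasp point.
Start: joints at [-1.356, 0.342, 1.524, -0, 1.275, -0.146], TCP at [0.185, -0.491, 0.227] pointing down, gripper open.
Joint ranges: [-2.53, 2.53], [-0.77, 2.02], [0.04, 2.7], [-1, 4.14], [0.28, 2.66], [-3.11, 3.11]. Speed limits (rad/s): [2.57, 2.57, 3.14, 3.14, 3.14, 3.14].

### API

Orientations are given as [roll, pitch, yaw] about the fixed x, y, z axes, in that order (R = Rz(yaw) Ry(pitch) Rx(roll)).
In Python, from cell import status, viewer, robot gives the robot as it stands. The module is installed in compiled form; this text tells all that it offers.
- The arm moves only by the shell command python3 -m pendant 'ROWS' [FORCE]. ROWS is JSON, a list that holds one entry, the list of rows, each a list of 7 numbers: the shift along the tool's x, y, z in cm, then the turn, a rotation vector about the tool's x, y, z in rad, then the finger opening in cm, from 0 to 9.18. A call has 1 to 20 rows; each row is the pose to reach, as a shift and turn from the pose commanded when the call began, along the tool's axes at that moment; what a row does not reach only later rows make up. A row lasts 1/10 s, in which the tool goes at most 50 mm and 8.59 degrees, less where a joint would pass 70% of its speed; a pose out of reach is approached as far as the arm can. A call with a gripper value outside its range is refused whole. The fingers move at their own pace and stop on an object; FORCE is the grip in N (left out, the last holds). Time passes only in rows, so rows that repeat a pose let the fingers close. It gives the time, the measured TCP pose, the force and the opening at its end, in the units of the state.
- status.observe(): the state, without advancing time (a new reading comes with each control period).
- viewer.read_camera(name): name is "scene" or "top" or "wrist"; returns a dict with "image" (480x640x3 uint8, red, green, blue), "range_z" (480x640 float32, m along the optical axis (not along the pixel's ray), 0 where there is no reading), "fx", "fy", "cx", "cy" (pixels), "camera_from_world" (4x4, takes a point from world to camera coordinates). Camera axes: x right, y up, looking along -z (the intrinsics and any distortion apply to the point x, -y, -z); pixel columns grow to the right and rows downward; lengths in m; the calibration is good to about 2 mm. A picture is of the moment at which its call begins.
- robot.hand_in(): hands the job in, once; it reports no verdict.
The state is a dict: "time": time; "qpos": joint angles; "qvel": joint speeds; "joint_efforts": joint torques, N m; "tool_pos": TCP position; "tool_rot": TCP orientation; "contact_force": force on the tool from outside, world axes, zero at the start; "torque": the same for the moment, N m; "opening": finger opening in m.
Only numpy, scipy, OpenCV 4.12 (cv2) and the standard library are available. Lean on these libraries where they do the work, as an engineer would, in place of code of your own. Each camera call takes 0.05 s, during which the arm holds its last target. There are 200 camera calls.

### The job

I am about to fit the stay to the lid of the tuner box and need a helper. Pick the rosewood bridge off the shut lid and lay it flat on the cork pad, without dropping it; then raise the lid to 60 degrees from shut and finish holding it there, still, in the gripper - it falls shut by itself, so do not let it go or let it slam. Leave the tray, the rasp, the awl and the brass stay where they lie.

Things in the scene. Friction and masses are not known exactly. Their poses are not given: they have to be found in the camera images.
- tuner_box: Cherry box of brass geared tuners, fixed to the bench, 150 (x) by 220 (y) and 70 high without the lid. Origin: centre of its underside; z up. Its x axis points from the hinged side (towards the robot, give or take its yaw) to the front. The cherry lid on top is 12 thick, 153 by 224: its flat top is 82 above the bench when shut and spans x -75 to +78 in this frame.
- lid_hinge (a point): Point on the hinge axis, midway between the two brass butt hinges, at x -79, y 0, z 70 in the box frame; it turns with the box: its y axis is the hinge axis, its x axis points to the front. The lid swings up about it, the front edge rising and moving towards the robot.
- lid_knob (a point): Centre of the brass ball knob (ball 20 diameter on a neck 12 diameter) near the lid's front edge, on its middle line; 20 above the lid's top, 131 in front of and 32 above the hinge axis when shut. It moves with the lid: 135 from the hinge axis. A disc 22 diameter, 3 thick lies under the neck.
- lid (a joint): Opening angle of the lid in rad: 0 shut, growing as it opens, 1.047 is the 60 degrees wanted, stop at 1.75. No catch, spring or stay and little friction: its weight (0.2 to 0.4 kg) shuts it from any angle below about 1.3.
- bridge: Rosewood charango bridge, 22 (x) by 90 (y, long) by 11 high in the middle 58, the end wings 5 high; about 30 g. Origin: centre of its underside; z up. It starts lying flat on the shut lid, on the hinge side of the knob, at any skew up to half a radian.
- cork_pad: Flat cork pad, 110 (x) by 160 (y) by 5 thick, fixed on the bench left or right of the box. Origin: centre of its underside; the bridge lies on its top, 5 above the bench.
- saddle_tray: Bystander: loose shallow beech tray of white bone saddles, 110 by 160 by 28 high, on the other side of the box from the pad. Origin: centre of its underside.
- rasp: Bystander: loose short steel rasp with a beech handle, 208 long (x, handle to -x), 20 wide, 18 high, in front of the box. Origin: on the bench near its middle.
- awl: Bystander: loose awl with a pear-shaped beech handle, 140 long (x, point to +x), 26 thick, in front of the box. Origin: on the bench 45 from the handle's end.
- lid_stay: Bystander: loose brass lid stay, a slotted flat strip 134 long (x), 10 wide, 3 thick, with a plate at one end and a thumb nut, in front of the box. Origin: centre of the strip's underside.
Mind the look-alikes: they are no part of the job. Of the things like the bridge, leave any that is orange; of the rest the larger one is meant.

How it is judged:
By the outcome, as a careful person would: the job done as asked, in the order asked, and still so for the second after the job is handed in, while the arm keeps its last pose, push and grip.
It also fails if it takes over 56 s, if anything falls off the work surface, if the arm or the gripper's body presses on something with over 40 N, if the wrist force passes 120 N, or if a joint passes its speed limit or range.

## Working session

There is one attempt and no reset: what is moved stays moved. The work goes in short steps, Python scripts to look and compute and a shell command to move; the robot and the scene stay as the last step left them, time stands still between calls to the robot, and variables do not carry over. Pictures are saved under pics/ and viewed, about 8 in all and at most 12, crops included, and the job is handed in when it is done.

```bash
mkdir -p pics; cat > h.py <<'E'
import numpy as np, cv2
from cell import status, viewer, robot
def cam(n):
    return viewer.read_camera(n)
def save(c,name,box=None,scale=1):
    im=c["image"][:,:,::-1]
    if box: im=im[box[1]:box[3],box[0]:box[2]]
    im=cv2.resize(im,None,fx=scale,fy=scale,interpolation=cv2.INTER_CUBIC)
    cv2.imwrite("pics/"+name,im)
def ray(c,u,v):
    T=np.linalg.inv(c["camera_from_world"])
    d=np.array([(u-c["cx"])/c["fx"],-(v-c["cy"])/c["fy"],-1.])
    return T[:3,3],T[:3,:3]@d
def onplane(c,u,v,z):
    o,d=ray(c,u,v); return o+d*(z-o[2])/d[2]
def cloud(c):
    v,u=np.mgrid[:480,:640]; r=c["range_z"]
    T=np.linalg.inv(c["camera_from_world"])
    P=np.stack([(u-c["cx"])/c["fx"]*r,-(v-c["cy"])/c["fy"]*r,-r],-1)
    return P@T[:3,:3].T+T[:3,3]
E
python3 - <<'E'
from h import *
for n in("top","scene"):
    c=cam(n); save(c,n+"1.png"); print(n,c["fx"],c["cx"],c["cy"],np.linalg.inv(c["camera_from_world"])[:3,3], {k:v for k,v in c.items() if k not in("image","range_z","camera_from_world")})
print(status.observe(),robot.pinch_z)
E
```

```text
top 466.26801315584794 316.8543513708238 238.12736541982977 [0.51569197 0.01124306 0.89791163] {'fx': 466.26801315584794, 'fy': 466.26801315584794, 'cx': 316.8543513708238, 'cy': 238.12736541982977}
scene 539.6931642628932 314.92049228270906 237.6327395944102 [ 1.00458818 -0.31817194  0.86587066] {'fx': 539.6931642628932, 'fy': 539.6931642628932, 'cx': 314.92049228270906, 'cy': 237.6327395944102}
{'time': 0.1, 'qpos': array([-1.35597803e+00,  3.42644188e-01,  1.52489195e+00,  1.00884516e-05,
        1.27537261e+00, -1.45992034e-01]), 'qvel': array([-0.00128334, -0.00285578, -0.0027328 , -0.00107111,  0.0002311 ,
        0.00137709]), 'joint_efforts': array([ 1.22329271e-03, -4.32007778e+01, -2.44692814e+01,  7.18414458e-02,
        5.25553920e-02, -3.78054085e-05]), 'tool_pos': array([ 0.18529632, -0.49084905,  0.22612936]), 'tool_rot': array([-1.57209702e+00,  2.01002527e-04, -2.78078540e+00]), 'contact_force': array([0.59762382, 0.04819362, 0.2878628 ]), 'torque': array([-0.05751382,  0.0033273 , -0.00195652]), 'opening': 0.09200584379146974} 0.0188
```

View pics/top1.png

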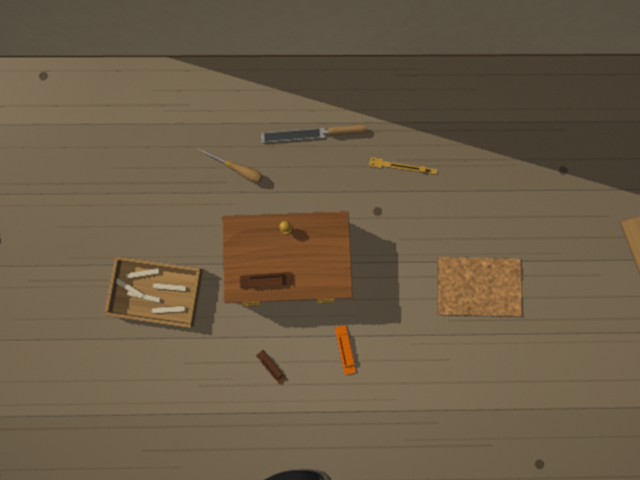

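View pics/scene1.png

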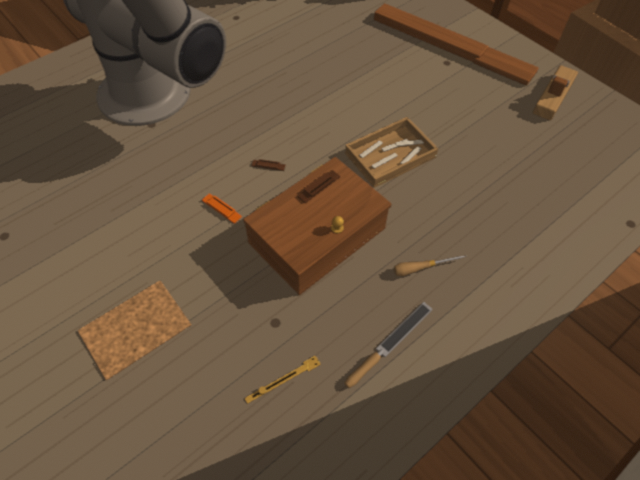

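Top view: candidates are the dark bridge on the lid (265,282), the orange one (346,350) and the small dark one on the bench (270,367). The one on the lid is meant. Cork pad is at (480,287), right of the box; knob at (286,227).

```bash
python3 - <<'E'
from h import *
c=cam("top"); P=cloud(c); im=c["image"].astype(int); save(c,"crop1.png",(210,200,370,380),3.3)
z=P[...,2]; X=P[...,0];Y=P[...,1]
U,V=np.meshgrid(range(640),range(480))
lid=(abs(z-.082)<.006)&(U>210)&(U<365)&(V>200)&(V<315)
print("lidz",np.median(z[lid]))
def rect(m,zp,lab):
    m=m.astype(np.uint8); n,l,s,_=cv2.connectedComponentsWithStats(m); k=1+np.argmax(s[1:,4])
    cs,_=cv2.findContours((l==k).astype(np.uint8),cv2.RETR_EXTERNAL,cv2.CHAIN_APPROX_NONE)
    pts=np.array([onplane(c,u,v,zp)[:2] for u,v in cs[0][:,0]],np.float32)*1000
    (cx,cy),(w,h),a=cv2.minAreaRect(pts); print(lab,"c",cx,cy,"size",w,h,"ang",a,s[k])
    return cx,cy,w,h,a
bx=rect((z>.07)&(z<.15)&(U>210)&(U<365)&(V>200)&(V<315),.082,"lid")
hsv=cv2.cvtColor(c["image"],cv2.COLOR_RGB2HSV); print(hsv[282,265],hsv[260,320],hsv[367,270],hsv[287,480],hsv[287,550])
L=(U>228)&(U<345)&(V>225)&(V<298)
rect(L&(z>.0865),.09,"bridge-depth")
val=hsv[...,2]; t=np.median(val[L])*0.62
rect(L&(val<t),.090,"bridge-col")
rect((hsv[...,1]>110)&(hsv[...,2]>60)&(U>400)&(V>230)&(V<340)&(U<560),.005,"pad")
k=(abs(U-286)<14)&(abs(V-227)<14)&(z>.094); print("knob",k.sum(),np.median(X[k]),np.median(Y[k]),z[k].max(), onplane(c,286,227,.102))
E
```

```text
lidz 0.08159313784296351
lid c 562.4124145507812 52.989280700683594 size 159.29745483398438 223.251220703125 ang 1.8090680837631226 [  222   212   130    95 11191]
[ 12 164  81] [ 14 167 124] [ 11 155  82] [ 16 144 149] [ 18  85 117]
bridge-depth c 525.1840209960938 89.33009338378906 size 22.1728458404541 88.9930419921875 ang 4.451540470123291 [239 272  53  17 559]
bridge-col c 526.7631225585938 79.68353271484375 size 74.11409759521484 20.61861801147461 ang 89.498779296875 [249 273  44  13 244]
pad c 511.0643005371094 -312.1662902832031 size 162.03164672851562 110.73924255371094 ang 88.2777328491211 [ 437  257   85   60 4851]
knob 111 0.6156345560433573 0.05398717461936118 0.8979116256160189 [0.6153767  0.05218775 0.102     ]
```

View pics/crop1.png

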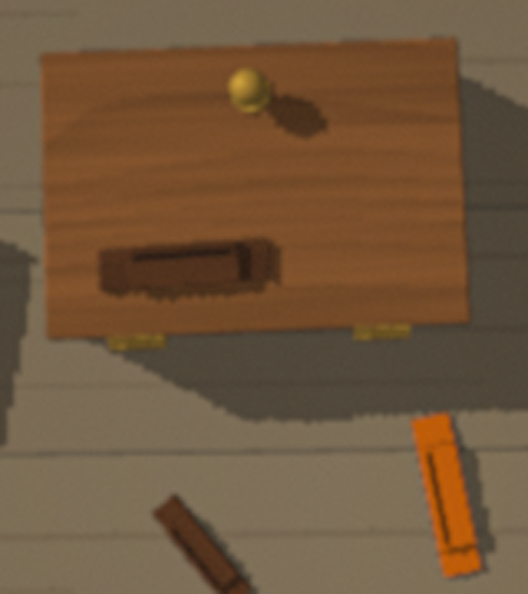

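```bash
cat >> h.py <<'E'
from scipy.spatial.transform import Rotation as Ro
def Rt(rpy): return Ro.from_euler("xyz",rpy)
def delta(p,rpy):
    s=status.observe(); R0=Rt(s["tool_rot"])
    print("t",s["time"],"shift cm",np.round(R0.inv().apply(np.array(p)-s["tool_pos"])*100,2),"turn",np.round((R0.inv()*Rt(rpy)).as_rotvec(),4))
E
python3 - <<'E'
from h import *
delta([.525,.088,.20],[-np.pi/2,0,np.radians(-86)])
E
```

```text
t 0.15 shift cm [-52.22   2.68 -42.17] turn [ 9.0000e-04 -1.2798e+00 -8.0000e-04]
```

```bash
python3 -m pendant '[[[-52.2,2.7,-42.2,0,-1.28,0,6],[-52.2,2.7,-42.2,0,-1.28,0,6],[-52.2,2.7,-42.2,0,-1.28,0,6],[-52.2,2.7,-42.2,0,-1.28,0,6],[-52.2,2.7,-42.2,0,-1.28,0,6],[-52.2,2.7,-42.2,0,-1.28,0,6],[-52.2,2.7,-42.2,0,-1.28,0,6],[-52.2,2.7,-42.2,0,-1.28,0,6],[-52.2,2.7,-42.2,0,-1.28,0,6],[-52.2,2.7,-42.2,0,-1.28,0,6],[-52.2,2.7,-42.2,0,-1.28,0,6],[-52.2,2.7,-42.2,0,-1.28,0,6],[-52.2,2.7,-42.2,0,-1.28,0,6],[-52.2,2.7,-42.2,0,-1.28,0,6],[-52.2,2.7,-42.2,0,-1.28,0,6],[-52.2,2.7,-42.2,0,-1.28,0,6],[-52.2,2.7,-42.2,0,-1.28,0,6],[-52.2,2.7,-42.2,0,-1.28,0,6],[-52.2,2.7,-42.2,0,-1.28,0,6],[-52.2,2.7,-42.2,0,-1.28,0,6]]]' 15
python3 - <<'E'
from h import *
c=cam("wrist"); save(c,"w1.png"); P=cloud(c); z=P[...,2]
m=(z>.0875)&(z<.1)
n,l,s,_=cv2.connectedComponentsWithStats(m.astype(np.uint8))
for k in range(1,n):
    if s[k,4]>300:
        q=P[l==k]; (a,b),(w,h),an=cv2.minAreaRect((q[:,:2]*1000).astype(np.float32)); print(s[k],a,b,w,h,an,np.median(q[:,2]))
mk=(z>.105)&(z<.12); print("knob",mk.sum(),P[mk].mean(0),z[mk].max() if mk.any() else 0)
ml=abs(z-.082)<.003; print("lid z",np.median(z[ml]))
E
```

```text
time: 2.15
tool_pos: [0.5247, 0.0872, 0.1999]
tool_rot: [-1.57, -0.0, -1.502]
contact_force: [0.3, 0.1, 0.8]
opening: 0.0595
[ 308  190   29   77 1948] 527.3535766601562 89.51866149902344 22.182498931884766 64.54053497314453 3.38950514793396 0.09285110989459758
knob 391 [0.61706995 0.05670594 0.10900664] 0.11243503481493619
lid z 0.08183537160432464
```

View pics/w1.png

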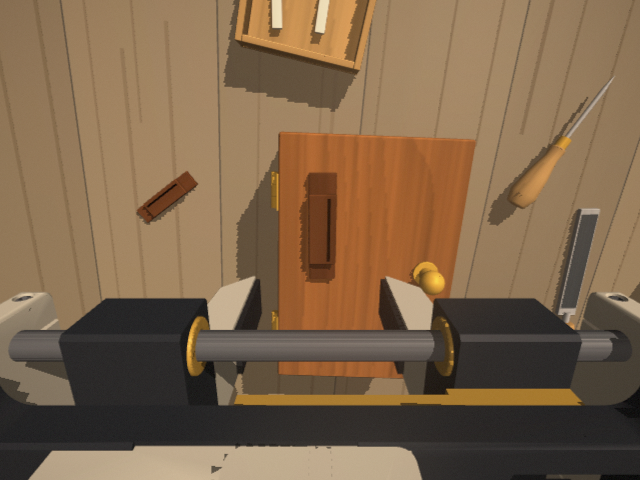

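Wrist view: bridge at (322,225) between the finger lines, knob at (430,283). Both views agree within 2 mm, so I descend and grip.

```bash
python3 -m pendant '[[[-0.1,4,0.15,0,0,0,5],[-0.1,8,0.15,0,0,0,5],[-0.15,10,0.15,0,0,0,5],[-0.15,11,0.15,0,0,0,5],[-0.15,11.5,0.15,0,0,0,5],[-0.15,11.5,0.15,0,0,0,5],[-0.15,11.5,0.15,0,0,0,1.5],[-0.15,11.5,0.15,0,0,0,1.5],[-0.15,11.5,0.15,0,0,0,1.5],[-0.15,11.5,0.15,0,0,0,1.5],[-0.15,11.5,0.15,0,0,0,1.5],[-0.15,11.5,0.15,0,0,0,1.5],[-0.15,11.5,0.15,0,0,0,1.5]]]' 15
```

```text
time: 3.5
tool_pos: [0.5264, 0.0895, 0.0852]
tool_rot: [-1.57, -0.0, -1.501]
contact_force: [-0.6, 0.3, 4.8]
opening: 0.0218
```

```bash
python3 -m pendant '[[[0,-1,0,0,0,0,1.5],[0,-4,0,0,0,0,1.5],[0,-7,0,0,0,0,1.5],[1,-9,0,0,0,0,1.5],[4,-9,-0.4,0,0,0,1.5],[8,-9,-0.9,0,0,0,1.5],[12,-9,-1.3,0,0,0,1.5],[16,-9,-1.7,0,0,0,1.5],[20,-9,-2.1,0,0,0,1.5],[24,-9,-2.6,0,0,0,1.5],[28,-9,-3,0,0,0,1.5],[32,-9,-3.5,0,0,0,1.5],[36,-9,-3.9,0,0,0,1.5],[39,-7,-4.2,0,0,0,1.5],[40,-4,-4.3,0,0,0,1.5],[40,-1,-4.3,0,0,0,1.5],[40,2,-4.3,0,0,0,1.5],[40,3,-4.3,0,0,0,1.5],[40,3,-4.3,0,0,0,1.5]]]'
python3 - <<'E'
from h import *
c=cam("wrist"); save(c,"w2.png")
E
```

```text
time: 5.4
tool_pos: [0.5106, -0.312, 0.0536]
tool_rot: [-1.573, 0.002, -1.501]
contact_force: [0.4, 0.0, 0.9]
opening: 0.0224
```

View pics/w2.png

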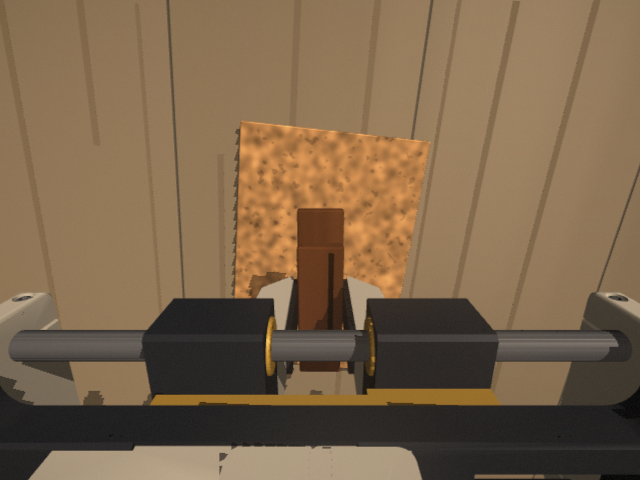

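The bridge (320,290) is held level over the pad. Lowering it gently.

```bash
python3 -m pendant '[[[0,2,0,0,0,0,1.5],[0,3.5,0,0,0,0,1.5],[0,4.1,0,0,0,0,1.5],[0,4.3,0,0,0,0,1.5],[0,4.4,0,0,0,0,1.5],[0,4.45,0,0,0,0,1.5],[0,4.5,0,0,0,0,1.5]]]'
```

```text
time: 6.15
tool_pos: [0.5117, -0.3128, 0.0105]
tool_rot: [-1.57, -0.001, -1.501]
contact_force: [0.2, -0.1, -0.3]
opening: 0.0218
```

```bash
python3 -m pendant '[[[0,0,0,0,0,0,1.5],[0,0.05,0,0,0,0,1.5],[0,0.1,0,0,0,0,1.5],[0,0.15,0,0,0,0,1.5],[0,0.15,0,0,0,0,1.5]]]'
```

```text
time: 6.65
tool_pos: [0.5112, -0.3125, 0.0082]
tool_rot: [-1.571, -0.0, -1.501]
contact_force: [-0.0, -0.0, -0.4]
opening: 0.0214
```

```bash
python3 -m pendant '[[[0,0.05,0,0,0,0,1.5],[0,0.1,0,0,0,0,1.5],[0,0.12,0,0,0,0,1.5],[0,0.12,0,0,0,0,1.5]]]'
```

```text
time: 7.05
tool_pos: [0.5113, -0.3126, 0.0082]
tool_rot: [-1.571, -0.0, -1.501]
contact_force: [-3.3, 2.3, 9.0]
opening: 0.0218
```

Contact (9 N): on the pad. Release and rise.

```bash
python3 -m pendant '[[[0,-0.05,0,0,0,0,1.8],[0,-0.05,0,0,0,0,2.6],[0,-0.05,0,0,0,0,3.5],[0,-0.05,0,0,0,0,4],[0,-0.05,0,0,0,0,4],[0,-0.05,0,0,0,0,4],[0,-1,0,0,0,0,4],[0,-4,0,0,0,0,4],[0,-8,0,0,0,0,4],[0,-12,0,0,0,0,4],[0,-16,0,0,0,0,4],[0,-18,0,0,0,0,4],[0,-18,0,0,0,0,4]]]'
python3 - <<'E'
from h import *
c=cam("wrist");P=cloud(c);z=P[...,2];m=(z>.0105)&(z<.02)
hsv=cv2.cvtColor(c["image"],cv2.COLOR_RGB2HSV)
n,l,s,_=cv2.connectedComponentsWithStats(m.astype(np.uint8))
for k in range(1,n):
    if s[k,4]>300:
        q=P[l==k]; print(s[k],cv2.minAreaRect((q[:,:2]*1000).astype(np.float32)),np.percentile(q[:,2],[5,50,95]))
c2=cam("top");q=cloud(c2);Z=q[...,2];print("bridge top view pts",q[(Z>.010)&(Z<.02)&(abs(q[...,0]-.511)<.05)&(abs(q[...,1]+.312)<.08)].mean(0))
k=(abs(q[...,0]-.615)<.02)&(abs(q[...,1]-.054)<.02)&(Z>.1)&(Z<.12); print("knob",k.sum(),q[k].mean(0),Z[k].max())
p=q[k]; 
# sphere fit radius 10
from scipy.optimize import least_squares
f=least_squares(lambda x:np.linalg.norm(p-x,axis=1)-.010,[.615,.053,.102]);print("sphere",f.x,np.abs(f.fun).mean())
delta([.6155,.054,.185],[-np.pi/2,0,np.radians(2)])
delta([.6155,.054,.185],[-np.pi/2,0,np.radians(-178)])
save(c2,"top2.png")
E
```

```text
time: 8.35
tool_pos: [0.5127, -0.3136, 0.1916]
tool_rot: [-1.565, -0.006, -1.501]
contact_force: [-0.1, 0.5, 0.2]
opening: 0.0399
[ 306  179   23   62 1310] ((512.185302734375, -313.1365051269531), (22.13399314880371, 62.66065216064453), 3.3841376304626465) [0.01440692 0.01585321 0.01713962]
bridge top view pts [ 0.51046833 -0.31134445  0.01494429]
knob 106 [0.61581389 0.05438362 0.10795524] 0.113231186879165
sphere [0.61677161 0.05503053 0.10160131] 0.0007957164697394031
t 8.45 shift cm [-35.82   0.2   12.98] turn [ 1.0000e-04 -1.5357e+00  4.0000e-04]
t 8.45 shift cm [-35.82   0.2   12.98] turn [-4.0000e-04  1.6059e+00  1.0000e-04]
```

View pics/top2.png

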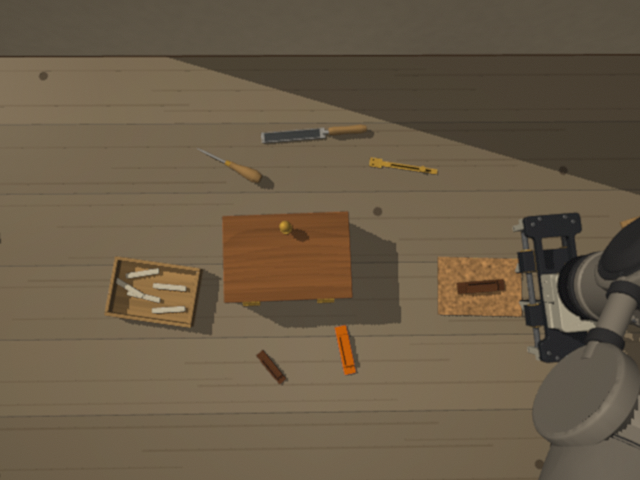

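Top view: bridge lies on the pad (480,287), at height 16 mm top (5+11), i.e. flat; bystanders undisturbed. Next the knob (286,227).

```bash
python3 -m pendant '[[[-3,0.2,1,0,0.15,0,4],[-7,0.2,2.5,0,0.3,0,4],[-11,0.2,4,0,0.45,0,4],[-15,0.2,5.4,0,0.6,0,4],[-19,0.2,6.9,0,0.75,0,4],[-23,0.2,8.3,0,0.9,0,4],[-27,0.2,9.8,0,1.05,0,4],[-31,0.2,11.2,0,1.2,0,4],[-34,0.2,12.3,0,1.35,0,4],[-35.8,0.2,13,0,1.5,0,4],[-35.8,0.2,13,0,1.606,0,4],[-35.8,0.2,13,0,1.606,0,4],[-35.8,0.2,13,0,1.606,0,4],[-35.8,0.2,13,0,1.606,0,4]]]' 30
python3 - <<'E'
from h import *
c=cam("wrist");P=cloud(c);save(c,"w3.png");Z=P[...,2]
k=(abs(P[...,0]-.615)<.02)&(abs(P[...,1]-.054)<.02)&(Z>.1)&(Z<.12);p=P[k]
from scipy.optimize import least_squares
print(k.sum());
if k.sum()>20:
  f=least_squares(lambda x:np.linalg.norm(p-x,axis=1)-.010,[.615,.053,.102]);print("sphere",f.x,np.abs(f.fun).mean())
print(status.observe()["qpos"])
delta([.6162,.0545,.086],[-np.pi/2,0,np.radians(-178)])
E
```

```text
time: 9.85
tool_pos: [0.6155, 0.0531, 0.1843]
tool_rot: [-1.571, -0.001, -3.105]
contact_force: [-0.3, -0.1, 0.7]
opening: 0.0401
581
sphere [0.61863814 0.05517492 0.10199875] 0.0003569818170082954
[-3.78785749e-02  5.46129019e-01  1.31398749e+00 -1.63066691e-04
  1.28235134e+00  1.49717320e+00]
t 9.9 shift cm [-0.07  9.85 -0.14] turn [-0.0001  0.0009  0.0009]
```

View pics/w3.png

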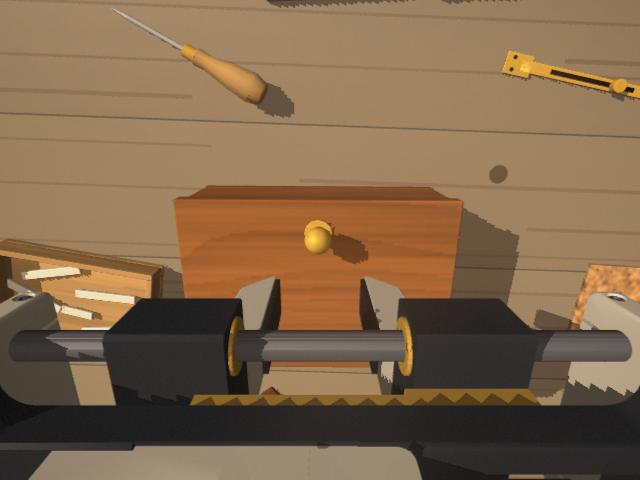

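Wrist view: knob at (318,238), midway between the fingers. Descend and grip.

```bash
python3 -m pendant '[[[-0.2,4,-0.2,0,0,0,4],[-0.2,7,-0.2,0,0,0,4],[-0.2,9,-0.2,0,0,0,4],[-0.2,9.8,-0.2,0,0,0,4],[-0.2,9.8,-0.2,0,0,0,4],[-0.2,9.8,-0.2,0,0,0,1],[-0.2,9.8,-0.2,0,0,0,1],[-0.2,9.8,-0.2,0,0,0,1],[-0.2,9.8,-0.2,0,0,0,1],[-0.2,9.8,-0.2,0,0,0,1],[-0.2,9.8,-0.2,0,0,0,1]]]' 35
python3 - <<'E'
from h import *
s=status.observe(); print(s["tool_pos"],s["tool_rot"],s["contact_force"],s["opening"])
# lid-swing rows: tool rigid with the lid about hinge; tilt fraction 1
for k in (131,):
  H=np.array([-131,-32.]) # hinge rel knob (x,z) mm
  g=np.array([0,15.8]) # ball centre rel TCP is +z 15.8
  for d in range(5,61,5):
    t=np.radians(d); R=np.array([[np.cos(t),-np.sin(t)],[np.sin(t),np.cos(t)]])
    r=np.array([131,32.])+np.array([0,-15.8]); q=R@r-r   # TCP rel hinge rotates
    print(d,"x_tool cm",round(-q[0]/10,2),"y_tool",round(-q[1]/10,2),"turn z",round(t,3))
E
```

```text
time: 11.0
tool_pos: [0.6186, 0.0548, 0.0882]
tool_rot: [-1.569, 0.002, -3.107]
contact_force: [-0.3, -4.9, 5.2]
opening: 0.0181
[0.61858196 0.05480239 0.08822831] [-1.56927236e+00  2.23676588e-03 -3.10684660e+00] [-0.32485909 -4.93033389  5.15731901] 0.018125397062699257
5 x_tool cm 0.19 y_tool -1.14 turn z 0.087
10 x_tool cm 0.48 y_tool -2.25 turn z 0.175
15 x_tool cm 0.87 y_tool -3.34 turn z 0.262
20 x_tool cm 1.34 y_tool -4.38 turn z 0.349
25 x_tool cm 1.91 y_tool -5.38 turn z 0.436
30 x_tool cm 2.57 y_tool -6.33 turn z 0.524
35 x_tool cm 3.3 y_tool -7.22 turn z 0.611
40 x_tool cm 4.11 y_tool -8.04 turn z 0.698
45 x_tool cm 4.98 y_tool -8.79 turn z 0.785
50 x_tool cm 5.92 y_tool -9.46 turn z 0.873
55 x_tool cm 6.91 y_tool -10.04 turn z 0.96
60 x_tool cm 7.95 y_tool -10.53 turn z 1.047
```

Opening 18.1 mm and an upward push suggest the pads wedge above the ball's equator; reopening and gripping a little lower.

```bash
python3 -m pendant '[[[0,0,0,0,0,0,3],[0,0,0,0,0,0,4],[0,0,0,0,0,0,4],[0,0,0,0,0,0,4]]]'
python3 - <<'E'
from h import *
c=cam("scene"); 
p=c["camera_from_world"]@np.array([.6162,.0545,.102,1]); u=c["cx"]+c["fx"]*p[0]/-p[2]; v=c["cy"]-c["fy"]*p[1]/-p[2]; print(u,v)
u=int(u);v=int(v);save(c,"s2.png",(u-70,v-80,u+70,v+50),5)
E
```

```text
time: 11.4
tool_pos: [0.6176, 0.0562, 0.0867]
tool_rot: [-1.571, -0.001, -3.107]
contact_force: [0.2, -0.1, -0.5]
opening: 0.0395
336.1780876362316 220.7710581158686
```

View pics/s2.png

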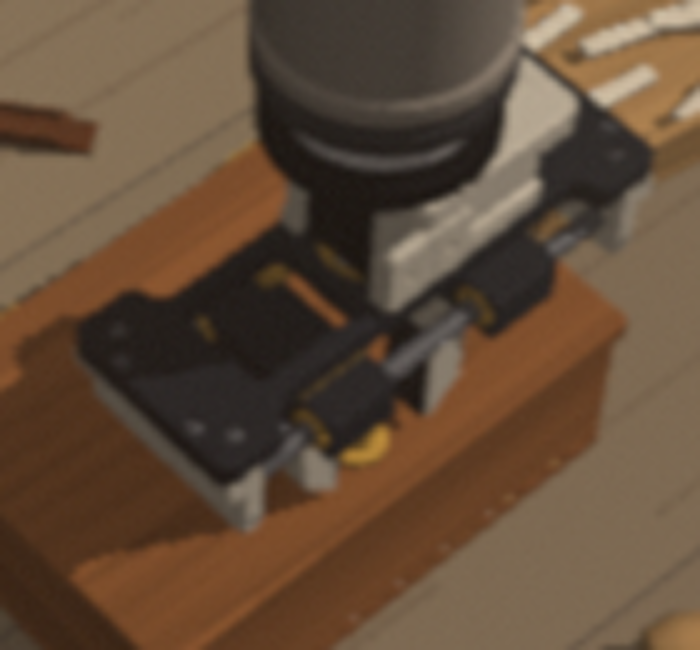

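Knob's brass (365,445) is between the fingers, slightly nearer the right (-y) one. Lower 1.7 mm, shift 1.5 mm to -y, regrip.

```bash
python3 -m pendant '[[[0,0.17,0.15,0,0,0,4],[0,0.2,0.15,0,0,0,4],[0,0.2,0.15,0,0,0,1],[0,0.2,0.15,0,0,0,1],[0,0.2,0.15,0,0,0,1],[0,0.2,0.15,0,0,0,1],[0,0.2,0.15,0,0,0,1],[0,0.2,0.15,0,0,0,1]]]' 35
```

```text
time: 12.25
tool_pos: [0.6179, 0.0546, 0.0851]
tool_rot: [-1.571, 0.0, -3.107]
contact_force: [-0.0, 3.7, 1.4]
opening: 0.018
```

```bash
python3 -m pendant '[[[0.02,-0.2,0,0,0,0.02,1],[0.08,-0.57,0,0,0,0.044,1],[0.19,-1.14,0,0,0,0.087,1],[0.33,-1.7,0,0,0,0.131,1],[0.48,-2.25,0,0,0,0.175,1],[0.67,-2.8,0,0,0,0.218,1],[0.87,-3.34,0,0,0,0.262,1],[0.87,-3.34,0,0,0,0.262,1]]]' 40
python3 - <<'E'
from h import *
s=status.observe();print(s["torque"],s["contact_force"],s["tool_pos"])
c=cam("top");save(c,"top3.png",(180,150,500,390),2.5)
E
```

```text
time: 13.05
tool_pos: [0.6089, 0.0543, 0.1198]
tool_rot: [-1.571, 0.266, -3.107]
contact_force: [2.1, 5.9, -1.1]
opening: 0.0175
[ 0.87719256 -0.19505291  0.2922213 ] [ 2.14265033  5.94422457 -1.06305838] [0.60892264 0.05432234 0.11983494]
```

View pics/top3.png

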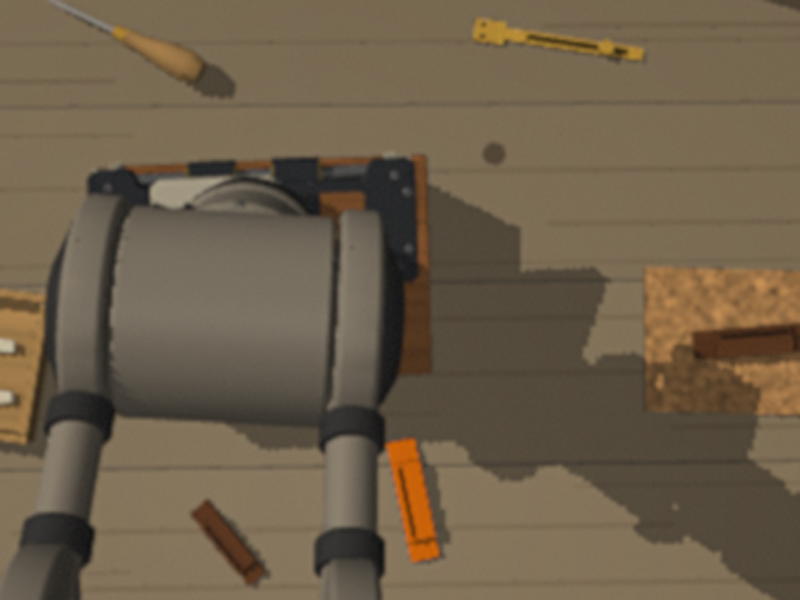

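Top view is mostly blocked by the arm (230,310); I'll measure the lid angle from the scene cloud instead.

```bash
cat >> h.py <<'E'
def lidang():
    # opening angle from front lower/upper faces of lid: robust plane through cherry points near the -y and +y ends
    yaw=np.radians(2); H=np.array([.4862,.0505])
    for n in("scene","top"):
        c=cam(n);P=cloud(c);d=P[...,:2]-H
        a=d[...,0]*np.cos(yaw)+d[...,1]*np.sin(yaw); b=-d[...,0]*np.sin(yaw)+d[...,1]*np.cos(yaw); z=P[...,2]-.07
        hsv=cv2.cvtColor(c["image"],cv2.COLOR_RGB2HSV)
        ch=(hsv[...,0]<17)&(hsv[...,1]>140)&(hsv[...,2]>40)
        m=ch&(abs(b)<.115)&(z>.009)&(np.hypot(a,z)<.165)&(c["range_z"]>0)
        # each point: direction about hinge. top surface is offset 12mm from hinge plane: ang=atan2(z,a)-asin(.012/r)
        r=np.hypot(a,z)[m]; ang=np.degrees(np.arctan2(z[m],a[m])-np.arcsin(np.clip(.012/r,-1,1)))
        g=r>.06
        if g.sum()<30: print(n,"few",g.sum());continue
        h,e=np.histogram(ang[g],bins=np.arange(-10,100,1)); k=h.argmax()
        ins=g&(abs(ang-e[k]-.5)<4)
        print(n,g.sum(),"pct",np.percentile(ang[g],[5,25,50,75,95]).round(1),"mode",e[k]+.5,"inlier median",np.median(ang[ins]).round(2),"rmax",r[ins].max().round(3))
E
python3 -c "
from h import *
lidang()"
```

```text
scene 3654 pct [12.9 15.1 15.6 16.  16.6] mode 15.5 inlier median 15.58 rmax 0.161
top 475 pct [13.9 14.7 15.1 15.6 16.4] mode 15.5 inlier median 15.13 rmax 0.157
```

Lid measured at 15.1–15.6°, as commanded. The swing is rigid, so the same table applies in the tool axes now; continue to 45°, then the rest.

```bash
python3 -m pendant '[[[0.03,-0.28,-0.02,0,0,0.022,1],[0.08,-0.57,-0.04,0,0,0.044,1],[0.19,-1.14,-0.06,0,0,0.087,1],[0.33,-1.7,-0.08,0,0,0.131,1],[0.48,-2.25,-0.1,0,0,0.175,1],[0.67,-2.8,-0.1,0,0,0.218,1],[0.87,-3.34,-0.1,0,0,0.262,1],[1.1,-3.87,-0.1,0,0,0.305,1],[1.34,-4.38,-0.1,0,0,0.349,1],[1.62,-4.89,-0.1,0,0,0.393,1],[1.91,-5.38,-0.1,0,0,0.436,1],[2.23,-5.86,-0.1,0,0,0.48,1],[2.57,-6.33,-0.1,0,0,0.524,1],[2.57,-6.33,-0.1,0,0,0.524,1]]]'
python3 -c "
from h import *
lidang();print(status.observe()['qpos'])"
```

```text
time: 14.6
tool_pos: [0.5644, 0.055, 0.1833]
tool_rot: [-1.673, 0.701, -3.099]
contact_force: [-1.4, -16.3, -4.5]
opening: 0.0171
scene 1857 pct [44.7 46.4 48.3 48.8 49. ] mode 48.5 inlier median 48.41 rmax 0.162
top 3592 pct [45.7 48.1 48.5 48.8 49.3] mode 48.5 inlier median 48.51 rmax 0.159
[-0.17542067  0.21504298  2.10460777  1.02004975  0.28437695  0.39867056]
```

The wrist joint 5 hit its limit (0.28), so the tool got only 40° tilt and the ball slid several mm across the pads. Lid is still held at 48.4°. I'll reduce the tilt, letting the ball pivot, and recentre.

```bash
python3 - <<'E'
from h import *
rp=[-np.pi/2,.45,np.radians(-178)]
delta([.5561,.0526,.1764],rp); delta([.5304,.0517,.187],rp)
c=cam("wrist");P=cloud(c);hsv=cv2.cvtColor(c["image"],cv2.COLOR_RGB2HSV)
save(c,"w4.png")
E
```

```text
t 14.7 shift cm [ 1.06 -0.07  0.18] turn [ 0.1069  0.0186 -0.2491]
t 14.7 shift cm [ 2.35 -2.52 -0.1 ] turn [ 0.1069  0.0186 -0.2491]
```

View pics/w4.png

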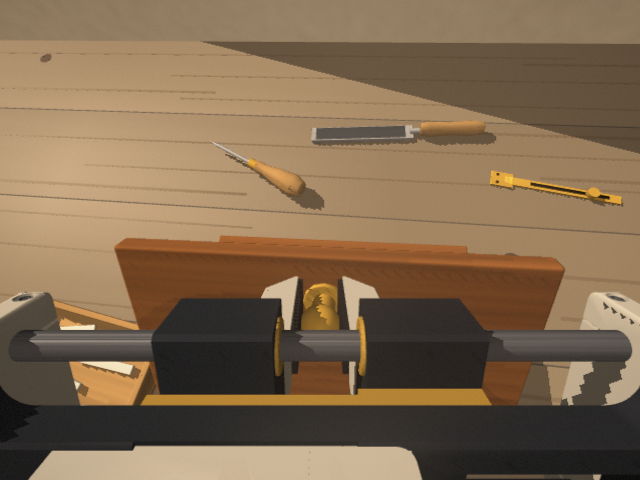

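Wrist view: the knob (320,305) is between the pads, the lid is up, the rasp, awl and stay are untouched. Recentre slowly.

```bash
python3 -m pendant '[[[0.13,0,0.02,0.013,0.002,-0.031,1],[0.26,-0.01,0.04,0.027,0.005,-0.062,1],[0.4,-0.02,0.06,0.04,0.007,-0.093,1],[0.53,-0.03,0.09,0.053,0.009,-0.125,1],[0.66,-0.04,0.11,0.067,0.012,-0.156,1],[0.8,-0.05,0.13,0.08,0.014,-0.187,1],[0.93,-0.06,0.15,0.093,0.016,-0.218,1],[1.06,-0.07,0.18,0.107,0.019,-0.249,1],[1.06,-0.07,0.18,0.107,0.019,-0.249,1],[1.06,-0.07,0.18,0.107,0.019,-0.249,1]]]' 22
python3 -c "
from h import *
lidang();print(status.observe()['qpos'])
delta([.5304,.0517,.187],[-np.pi/2,.45,np.radians(-178)])"
```

```text
time: 15.75
tool_pos: [0.5605, 0.0528, 0.1815]
tool_rot: [-1.57, 0.46, -3.108]
contact_force: [0.5, 10.6, -2.5]
opening: 0.0185
scene 1755 pct [45.5 47.1 48.9 49.6 49.9] mode 49.5 inlier median 49.11 rmax 0.162
top 2372 pct [46.6 49.  49.6 49.9 50.4] mode 49.5 inlier median 49.58 rmax 0.16
[-0.06705633  0.24620929  1.9058556   0.08546089  0.53288194  1.40758693]
t 15.85 shift cm [ 2.45 -1.83  0.01] turn [-0.0018 -0.0019 -0.0101]
```

```bash
python3 - <<'E'
from h import *
from scipy.optimize import least_squares
c=cam("wrist");P=cloud(c);save(c,"w5.png",(220,230,420,380),4)
s=status.observe();R=Rt(s["tool_rot"]);
L=R.inv().apply(P.reshape(-1,3)-s["tool_pos"]).reshape(P.shape)*1000
for v in range(262,350,5): print(v,L[v,320].round(1),L[v,312].round(1), c["image"][v,320])
E
```

```text
262 [-21.4  -4.1   0. ] [-21.7  -4.7  -3.8] [102  63  35]
267 [-18.4  -3.    0. ] [-18.2  -2.4  -3.9] [108  67  38]
272 [-15.1  -1.5   0. ] [-15.   -1.3  -3.9] [111  67  35]
277 [-11.6   0.3   0. ] [-11.    1.7  -4. ] [108  67  35]
282 [-9.7 -1.4  0. ] [-9.3 -0.4 -4. ] [230 172  64]
287 [-6.8 -1.   0. ] [-6.6 -0.5 -4. ] [150 107  44]
292 [-4.9 -2.7  0. ] [-3.1  0.9 -4. ] [222 161  59]
297 [-3.2 -4.6  0. ] [-2.3 -2.9 -4. ] [212 154  57]
302 [-2.2 -7.9  0. ] [-1.6 -6.8 -3.9] [125  91  38]
307 [ -2.7 -13.6   0. ] [ -2.2 -12.7  -3.7] [181 131  51]
312 [ -2.3 -17.4   0. ] [ -1.  -15.1  -3.7] [123  90  41]
317 [ -0.7 -19.    0. ] [ -0.5 -18.7  -3.6] [135  98  41]
322 [ -0.1 -22.2   0. ] [  1.1 -20.4  -3.6] [144 103  42]
327 [  2.4 -22.3   0. ] [  2.8 -21.8  -3.6] [154 113  45]
332 [-32.3 -79.3   0.1] [-31.9 -78.6  -2. ] [89 83 76]
337 [-31.3 -80.    0.1] [-31.6 -80.4  -1.9] [107  97  90]
342 [-30.9 -81.5   0.1] [-31.2 -82.   -1.9] [141 131 121]
347 [-29.9 -82.2   0.1] [-29.2 -81.2  -1.9] [104  97  90]
```

View pics/w5.png

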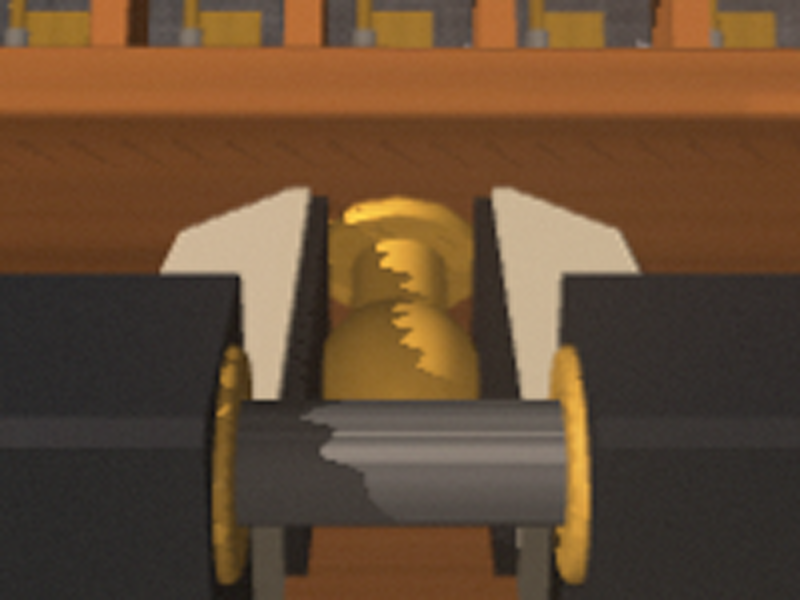

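Close view and depth: the ball centre sits about 7 mm off the pad's middle (tool +x) and 15 mm behind the tips, and the fingertip edge is near the lid. I'll lower the lid under control to about 4°, where a sideways slide of the pads recentres the ball, then raise at constant tilt.

```bash
cat >> h.py <<'E'
def table(t0,ts,phi):
    b=lambda t:.1349*100*np.array([np.cos(np.radians(t+13.73)),np.sin(np.radians(t+13.73))])
    ex=-np.array([np.cos(phi),np.sin(phi)]); ey=np.array([np.sin(phi),-np.cos(phi)])
    for t in ts:
        d=b(t)-b(t0); print(t,round(d@ex,2),round(d@ey,2))
E
python3 -c "
from h import *
table(49.3,[48,46,43.5,41,38,35,32,29,26,23,20,17,14,11,8,6,5,4],.46)"
```

```text
48 -0.18 0.25
46 -0.45 0.64
43.5 -0.76 1.13
41 -1.05 1.65
38 -1.37 2.28
35 -1.65 2.92
32 -1.91 3.58
29 -2.12 4.25
26 -2.3 4.94
23 -2.45 5.63
20 -2.56 6.33
17 -2.63 7.03
14 -2.67 7.73
11 -2.66 8.44
8 -2.63 9.15
6 -2.58 9.61
5 -2.55 9.85
4 -2.52 10.08
```

```bash
python3 -m pendant '[[[-0.18,0.25,-0.03,0,0,0,1],[-0.45,0.64,-0.06,0,0,0,1],[-0.76,1.13,-0.1,0,0,0,1],[-1.05,1.65,-0.1,0,0,0,1],[-1.37,2.28,-0.1,0,0,0,1],[-1.65,2.92,-0.1,0,0,0,1],[-1.91,3.58,-0.1,0,0,0,1],[-2.12,4.25,-0.1,0,0,0,1],[-2.3,4.94,-0.1,0,0,0,1],[-2.45,5.63,-0.1,0,0,0,1],[-2.56,6.33,-0.1,0,0,0,1],[-2.63,7.03,-0.1,0,0,0,1],[-2.67,7.73,-0.1,0,0,0,1],[-2.66,8.44,-0.1,0,0,0,1],[-2.66,8.44,-0.1,0,0,0,1]]]' 30
python3 -c "
from h import *
lidang();s=status.observe();print(s['qpos'],s['contact_force'])"
```

```text
time: 17.4
tool_pos: [0.6243, 0.0547, 0.1185]
tool_rot: [-1.568, 0.465, -3.108]
contact_force: [3.7, 7.0, 1.5]
opening: 0.0168
scene 3842 pct [ 9.4 11.3 11.9 12.3 13. ] mode 11.5 inlier median 11.85 rmax 0.161
top 1145 pct [10.3 11.1 11.6 12.1 13.1] mode 11.5 inlier median 11.62 rmax 0.157
[-0.0533569   0.43931875  1.82253607  0.08947095  0.41766081  1.41150248] [3.68778094 6.90943922 1.26246302]
```

```bash
python3 -m pendant '[[[0.03,0.5,0,0,0,0,1],[0.06,1,0,0,0,0,1],[0.1,1.3,0,0,0,0,1],[0.1,1.5,0,0,0,0,1],[0.2,1.49,0,0,0,0,1],[0.3,1.47,0,0,0,0,1],[0.4,1.46,0,0,0,0,1],[0.5,1.44,0,0,0,0,1],[0.6,1.43,0,0,0,0,1],[0.7,1.42,0,0,0,0,1],[0.8,1.4,0,0,0,0,1],[0.8,1.4,0,0,0,0,1]]]' 12
cat >> h.py <<'E'
def ball():
    from scipy.optimize import least_squares
    c=cam("wrist");P=cloud(c)
    s=status.observe();R=Rt(s["tool_rot"])
    L=R.inv().apply(P.reshape(-1,3)-s["tool_pos"]).reshape(P.shape)*1000
    hsv=cv2.cvtColor(c["image"],cv2.COLOR_RGB2HSV)
    m=(hsv[...,0]>16)&(hsv[...,1]>130)&(abs(L[...,2])<9)&(L[...,1]<-9)&(L[...,1]>-32)&(abs(L[...,0])<20)
    p=L[m]
    f=least_squares(lambda x:np.linalg.norm(p-[x[0],x[1],0],axis=1)-10,[3,-15],loss="soft_l1")
    print("ball in tool mm",f.x.round(1),m.sum(),"res",np.abs(f.fun).mean().round(2)); print("force",s["contact_force"].round(1),"q5",s["qpos"][4].round(3))
E
python3 -c "
from h import *
lidang();ball()"
```

```text
time: 18.7
tool_pos: [0.6285, 0.0547, 0.1073]
tool_rot: [-1.567, 0.479, -3.108]
contact_force: [16.7, 11.0, 3.8]
opening: 0.0181
scene 3839 pct [4.4 6.2 6.7 7.2 8. ] mode 6.5 inlier median 6.74 rmax 0.161
top 1106 pct [4.8 5.8 6.4 6.9 8. ] mode 6.5 inlier median 6.35 rmax 0.156
ball in tool mm [  8.5 -15. ] 693 res 0.42
force [15.8 10.1  3.9] q5 0.37
```

Sticks rather than slides (16 N). Cleaner: set the lid gently shut, open, recentre, regrip.

```bash
python3 -m pendant '[[[0.05,0.3,0,0,0,0,1],[0.1,0.6,0,0,0,0,1],[0.15,0.9,0,0,0,0,1],[0.2,1.1,0,0,0,0,1],[0.22,1.3,0,0,0,0,1],[0.25,1.5,0,0,0,0,1],[0.25,1.6,0,0,0,0,1],[0.25,1.7,0,0,0,0,1],[0.25,1.7,0,0,0,0,1]]]'
python3 -c "
from h import *
lidang();ball()"
```

```text
time: 19.75
tool_pos: [0.6318, 0.0549, 0.0907]
tool_rot: [-1.567, 0.475, -3.108]
contact_force: [3.2, 8.2, 14.9]
opening: 0.0186
scene 3476 pct [-0.8 -0.2  0.3  0.8  1.7] mode 0.5 inlier median 0.27 rmax 0.16
top 1003 pct [-1.6 -0.7 -0.2  0.3  1.4] mode -0.5 inlier median -0.2 rmax 0.156
ball in tool mm [  6.6 -16. ] 803 res 0.4
force [ 2.4  8.8 16. ] q5 0.34
```

```bash
python3 -m pendant '[[[0,0,0,0,0,0,3],[0,0,0,0,0,0,4],[0,0,0,0,0,0,4],[0,-0.2,0,0,0,0,4],[0,-0.2,0,0,0,0,4]]]'
python3 -c "
from h import *
ball();delta([.6232,.0552,.0903],[-np.pi/2,.45,np.radians(-178)])"
```

```text
time: 20.4
tool_pos: [0.6251, 0.0542, 0.0865]
tool_rot: [-1.568, 0.459, -3.108]
contact_force: [0.1, -0.6, 1.8]
opening: 0.04
ball in tool mm [ -1.  -16.7] 1321 res 0.52
force [ 1.1 -1.1  1.7] q5 0.347
t 20.45 shift cm [ 0.01 -0.43 -0.1 ] turn [-0.0032 -0.0016 -0.0092]
```

```bash
python3 -m pendant '[[[-0.05,-0.3,-0.05,0,0,-0.01,4],[-0.05,-0.35,-0.1,0,0,-0.01,4],[-0.05,-0.35,-0.1,0,0,-0.01,4],[-0.05,-0.35,-0.1,0,0,-0.01,1],[-0.05,-0.35,-0.1,0,0,-0.01,1],[-0.05,-0.35,-0.1,0,0,-0.01,1],[-0.05,-0.35,-0.1,0,0,-0.01,1],[-0.05,-0.35,-0.1,0,0,-0.01,1],[-0.05,-0.35,-0.1,0,0,-0.01,1]]]' 30
python3 -c "
from h import *
ball();print(status.observe()['tool_rot']);table(0,[1,2.5,5,7.5,10,13,16,19,22,25,28,31,34,37,40],.45);table(40,[42.5,45,47.5,50,52,54,56,57,58,59,60],.45)"
```

```text
time: 21.35
tool_pos: [0.6242, 0.055, 0.0899]
tool_rot: [-1.568, 0.449, -3.109]
contact_force: [-0.8, -4.9, -0.9]
opening: 0.0186
ball in tool mm [ -0.3 -13.2] 1334 res 0.37
force [-0.8 -5.8 -0.6] q5 0.371
[-1.56821123  0.44926675 -3.10856323]
1 -0.05 -0.23
2.5 -0.11 -0.58
5 -0.2 -1.16
7.5 -0.25 -1.75
10 -0.29 -2.33
13 -0.3 -3.04
16 -0.27 -3.75
19 -0.2 -4.45
22 -0.09 -5.15
25 0.05 -5.84
28 0.22 -6.52
31 0.43 -7.2
34 0.68 -7.86
37 0.96 -8.51
40 1.28 -9.14
42.5 0.29 -0.51
45 0.6 -1.01
47.5 0.93 -1.5
50 1.28 -1.97
52 1.57 -2.34
54 1.88 -2.7
56 2.2 -3.04
57 2.37 -3.21
58 2.54 -3.37
59 2.71 -3.54
60 2.88 -3.69
```

Centred now (ball at −0.3, −13.2 mm in the tool). Raise at constant tilt.

```bash
python3 -m pendant '[[[-0.05,-0.23,0,0,0,0,1],[-0.11,-0.58,0,0,0,0,1],[-0.2,-1.16,0,0,0,0,1],[-0.25,-1.75,0,0,0,0,1],[-0.29,-2.33,0,0,0,0,1],[-0.3,-3.04,0,0,0,0,1],[-0.27,-3.75,0,0,0,0,1],[-0.2,-4.45,0,0,0,0,1],[-0.09,-5.15,0,0,0,0,1],[0.05,-5.84,0,0,0,0,1],[0.22,-6.52,0,0,0,0,1],[0.43,-7.2,0,0,0,0,1],[0.68,-7.86,0,0,0,0,1],[0.96,-8.51,0,0,0,0,1],[1.28,-9.14,0,0,0,0,1],[1.28,-9.14,0,0,0,0,1],[1.28,-9.14,0,0,0,0,1]]]'
python3 -c "
from h import *
lidang();ball()"
```

```text
time: 23.1
tool_pos: [0.5728, 0.0534, 0.1666]
tool_rot: [-1.568, 0.449, -3.108]
contact_force: [1.6, -5.0, -3.1]
opening: 0.0179
scene 2761 pct [36.4 39.  39.7 40.  40.4] mode 39.5 inlier median 39.75 rmax 0.162
top 2766 pct [37.2 39.3 39.8 40.1 40.7] mode 39.5 inlier median 39.76 rmax 0.159
ball in tool mm [ -0.5 -12.9] 1352 res 0.36
force [ 1.8 -5.3 -3.2] q5 0.518
```

Excellent: 39.8°, no slip. On to 60°.

```bash
python3 -m pendant '[[[0.14,-0.26,0,0,0,0,1],[0.29,-0.51,0,0,0,0,1],[0.6,-1.01,0.02,0,0,0,1],[0.93,-1.5,0.04,0,0,0,1],[1.28,-1.97,0.06,0,0,0,1],[1.57,-2.34,0.06,0,0,0,1],[1.88,-2.7,0.06,0,0,0,1],[2.2,-3.04,0.06,0,0,0,1],[2.54,-3.37,0.06,0,0,0,1],[2.71,-3.54,0.06,0,0,0,1],[2.88,-3.69,0.06,0,0,0,1],[2.88,-3.69,0.06,0,0,0,1],[2.88,-3.69,0.06,0,0,0,1],[2.88,-3.69,0.06,0,0,0,1]]]'
python3 -c "
from h import *
lidang();ball()
H=np.array([.4866,.07]);s=status.observe();R=Rt(s['tool_rot']).as_matrix()
b=s['tool_pos']-.0131*R[:,1]; print('ball',b,'angle via ball',np.degrees(np.arctan2(b[2]-.07,b[0]-.4866))-13.73, 'r',np.hypot(b[2]-.07,b[0]-.4866))"
```

```text
time: 24.65
tool_pos: [0.5311, 0.0521, 0.1875]
tool_rot: [-1.569, 0.45, -3.108]
contact_force: [1.1, -4.6, -3.3]
opening: 0.018
scene 1371 pct [49.8 54.2 56.1 57.6 58.8] mode 56.5 inlier median 56.55 rmax 0.163
top 3080 pct [56.4 59.  59.6 59.9 60.2] mode 59.5 inlier median 59.62 rmax 0.16
ball in tool mm [ -0.7 -12.6] 1365 res 0.37
force [-0.3 -4.3 -2.6] q5 0.548
ball [0.5254603  0.05200056 0.19925474] angle via ball 59.536650510535935 r 0.1349700379072575
```

```bash
python3 -m pendant '[[[0.04,-0.03,0,0,0,0,1],[0.07,-0.06,0,0,0,0,1],[0.07,-0.06,0,0,0,0,1],[0.07,-0.06,0,0,0,0,1],[0.07,-0.06,0,0,0,0,1]]]'
python3 - <<'E'
from h import *
lidang();ball()
c=cam("top");P=cloud(c);yaw=np.radians(2);d=P[...,:2]-[.4862,.0505]
a=d[...,0]*np.cos(yaw)+d[...,1]*np.sin(yaw);b=-d[...,0]*np.sin(yaw)+d[...,1]*np.cos(yaw);z=P[...,2]-.07
ang=np.degrees(np.arctan2(z,a)-np.arcsin(np.clip(.012/np.hypot(a,z),-1,1)))
hsv=cv2.cvtColor(c["image"],cv2.COLOR_RGB2HSV)
m=(hsv[...,0]<17)&(hsv[...,1]>140)&(abs(b)<.105)&(abs(ang-60)<3)&(np.hypot(a,z)<.15)&(np.hypot(a,z)>.03)
l=cv2.fitLine(np.c_[a[m],z[m]].astype(np.float32),cv2.DIST_HUBER,0,.01,.01).ravel();print("plane slope",np.degrees(np.arctan2(l[1],l[0]))%180,m.sum())
save(c,"top4.png");s=status.observe();print(s["time"],s["qvel"].round(4))
E
```

```text
time: 25.3
tool_pos: [0.5302, 0.0521, 0.1877]
tool_rot: [-1.569, 0.45, -3.108]
contact_force: [1.6, -4.4, -4.1]
opening: 0.018
scene 1396 pct [50.  54.4 56.4 57.9 59.1] mode 57.5 inlier median 56.97 rmax 0.162
top 3065 pct [56.9 59.5 60.  60.3 60.6] mode 60.5 inlier median 60.06 rmax 0.159
ball in tool mm [ -0.8 -12.6] 1374 res 0.37
force [ 1.6 -4.7 -3.2] q5 0.548
plane slope 59.966286 1749
25.5 [-0.0011 -0.0005  0.0005 -0.0004 -0.0003 -0.0001]
```

View pics/top4.png

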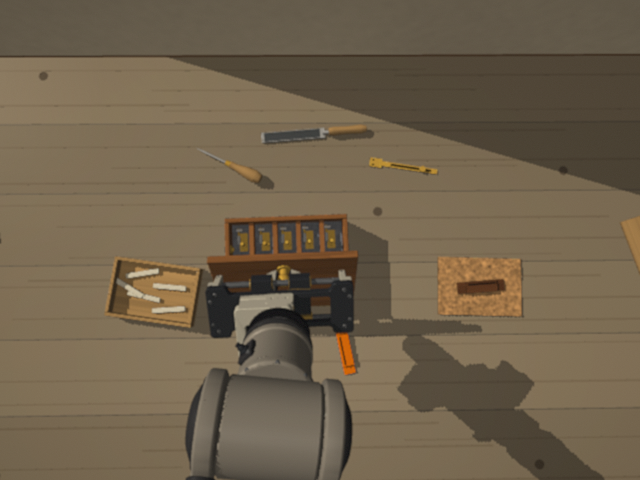

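Top view: the lid is open and held (285,270), the bridge is on the pad (480,287), and the tray, rasp, awl, stay and orange bridge are where they were. Handing in.

```bash
python3 -c "
from h import *
print(robot.hand_in())"
```

```text
the job is handed in; nothing more can be done
None
```

The bridge now lies flat on the cork pad and the gripper is holding the lid still at 60°. I handed the job in at about 25.5 s; no verdict is reported.

**What I did:** I took the larger dark bridge off the lid, set it down near the middle of the pad and released it once it touched. I then gripped the knob and raised the lid.

**Where it went wrong:** On the first raise a wrist joint reached its limit near 48°, and the knob slid about 7 mm off the middle of the finger pads. Trying to slide it back did not work. I lowered the lid gently shut, still gripped, let go of the knob only while the lid was shut, and gripped it again centred. The second raise went to 60° at a constant tilt, with the knob staying within about 1 mm in the pads.

**Last checks:**
- **Lid angle:** the top camera gave 60.06°, and a plane fitted to the lid gave 59.97°. The scene camera read about 57°, but I discounted that because I think it was catching the lid's edge and underside.
- **Hold:** the arm was still, with about 6 N on the tool.
- **Bridge:** just after release its middle's top measured about 16 mm above the bench, as it should lying flat on the pad. It had not visibly moved in the last picture.
- **Other things:** the tray, rasp, awl, stay and orange bridge showed no movement in the top view. The small dark bridge was hidden by the arm in that last picture, but was unmoved in an earlier one.

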